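# Load a filter into a lens barrel and lock the retaining ring

### The job

Drop the narrow filter cell, glass side up, into the bore of the lens barrel that stands on the clawed fixture, so that it sits on the bottom. Then set the retaining ring on top of it, collar up, with its two ears in the gaps between the claws, and turn it clockwise (seen from above) until the ears are fully home under the claws; let go. Leave the wide cell, which does not fit, where it is.

Things in the scene. Friction and masses are not known exactly. Their poses are not given: they have to be found in the camera images.
- fixture: Grey fixture fixed on the worktop, foot 124x84x8 mm, upright aluminium barrel in its middle (outer diameter 62, rim at z 46). Origin: centre of underside, on the barrel axis; z up; x points to a claw. Round bore from above: 52 mm wide at the mouth, a cone to 41 over the top 12 mm; flat floor (lens already in) at z 14. Two claws outside it at +x and -x; the gaps toward +y and -y are open.
- claw (a point): Top of the jaw of the claw at the fixture's +x; the -x claw is the same turned 180 deg. Jaw: 24 mm wide along y, from 27 to 50 mm off the barrel axis, top at z 68, underside z 59 to 62, a little lower at its clockwise end. Post below it, inner face 43 mm off the axis. A stop (top z 58) past the clockwise end of each jaw: ears get under the jaws only by turning clockwise, and stop 7 deg past home.
- filter: Narrow filter cell: loose upright aluminium cylinder, 36 mm diameter, 36 mm tall, 90 g, two dark grooves, green glass face on top. Origin: centre of the underside, z up along its axis. Seated in the bore, it stands 4 mm above the barrel rim.
- ring: Loose steel ring, 150 g. Flange 7 mm thick: hub 42 mm wide, two ears along x, 72 mm over the tips, 24 wide. Square collar 36x36 mm (sides along x, y) up to z 54: grip it with fingertips 20 mm or more above the underside to clear the jaws. Origin: underside centre, z up. Rests at fixture z 50; enters with x 60 to 90 deg (75 good) counter-clockwise of fixture x, home when parallel to it, either way.
- wide_cell: Wide cell, a bystander: loose aluminium cylinder, 58 mm diameter, 22 mm tall, green glass face on top; too wide for the bore. Origin: centre of the underside.
Mind the look-alikes: they are no part of the job. What is shaped like the filter but blue, orange or yellow is not meant.

How it is judged:
On the way:
1. the narrow filter cell sits on the floor of the barrel's bore, let go (horizontal distance between filter and fixture below 0.01 m and z of filter in the frame of fixture below 0.019 m and angle between filter's own z axis and vertical below 0.17 rad and contact force between filter and the fingers below 0.1 N), for 0.2 s.
At the end, for the whole second after the job is handed in: Filter cell upright on the bore floor (10 mm of the axis, under 5 mm above the floor); ring level on it (10 mm of the axis, 5 mm of its resting height), ears under the claws within 17 degrees of home; both tilted under 10 degrees and at rest (horizontal distance between each of filter, ring and fixture below 0.01 m and z of filter in the frame of fixture below 0.019 m and angle between each of filter, ring's own z axis and vertical below 0.17 rad and z of ring in the frame of fixture between 0.045 and 0.055 m and angle between the x axis of ring and the x axis of fixture, either way round below 0.3 rad and linear speed of each of ring, filter below 0.02 m/s); the robot touches nothing.
It fails at once if the wide cell is moved by more than 30 mm (distance of wide_cell from where it was at the start of the episode above 0.03 m).
It also fails if it takes over 61 s, if anything falls off the work surface, if the arm or the gripper's body presses on something with over 40 N, if the wrist force passes 120 N, or if a joint passes its speed limit or range.

### The arm

A 7-joint arm with a two-finger parallel gripper is mounted at the origin on the work surface; the furniture and walls round the work are solid. World frame = base frame: x ahead of the robot, y to its left, z up, the work surface at z = 0. Lengths are in m, angles in rad, forces in N, time in s.
With the tool pointing down it reaches from about 0.4 to 0.85 m from the base axis. Payload 6.9 kg.
Tool frame: the origin (TCP) lies at the very end of the fingers, on their centre line; the grasp point (between the pads) lies 19 mm behind it; z points along the fingers, y is the direction in which the jaws open and shut (so a half turn about z gives the same grasp; the last joint's range is limited). The gripper opens to 85 mm and grips with 20 to 120 N. Pads are 22 mm wide; open, the fingers measure 114 mm over their backs; the gripper's body (76 mm by 85 mm) begins 54 mm behind the grasp point. The pads swing forward as they close: fully open they stand 13 mm farther back than shut.
Start: joints at [-1.131, 0.507, -0.238, 1.5, 0.126, 1.149, -0.155], TCP at [0.205, 0.59, 0.231] pointing down, gripper open.
Joint ranges: [-3.08, 3.08], [-0.24, 2.05], [-1.43, 1.35], [0, 2.5], [-1.52, 4.66], [0.17, 1.96], [-2.89, 2.89]. Speed limits (rad/s): [2.39, 2.39, 3.14, 3.14, 3.14, 3.14, 3.14].

### API

Orientations are given as a rotation vector (axis times angle).
In Python, from workcell import r gives the robot as it stands. The module is installed in compiled form; this text tells all that it offers.
- The arm moves only by the tool arm_command, never from a script. Its arguments are lists of equal length, an entry for each row: "dr": the turn, a rotation vector about the tool's x, y, z in rad, a list of three; "travel": the shift along the tool's x, y, z in cm, a list of three; "gripper": the finger opening in cm, from 0 to 8.54. A call has 1 to 10 rows; each row is the pose to reach, as a shift and turn from the pose commanded when the call began, along the tool's axes at that moment; what a row does not reach only later rows make up. A row lasts 1/8 s, in which the tool goes at most 62.5 mm and 10.7 degrees, less where a joint would pass 70% of its speed; a pose out of reach is approached as far as the arm can. A call with a gripper value outside its range is refused whole. The fingers move at their own pace and stop on an object; "newtons" is the grip in N (left out, the last holds). Time passes only in rows, so rows that repeat a pose let the fingers close. It gives the time, the measured TCP pose, the force and the opening at its end, in the units of the state.
- r.get_obs(): the state, without advancing time (a new reading comes with each control period).
- r.grab_frame(name): name is "scene" or "side" or "wrist"; returns a dict with "color" (480x640x3 uint8, red, green, blue), "vfov" (degrees; the focal length in pixels is half the picture's height over the tangent of half this angle, whatever the lens; pixels are square), "cx", "cy" (the principal point, pixels), "distortion" ([k1, k2, p1, p2, k3] as OpenCV has them; the pictures are not rectified), "cam_to_world" (4x4, takes a point from camera to world coordinates). Camera axes: x right, y down, z forward; pixel columns grow to the right and rows downward; lengths in m; the calibration is good to about 2 mm. A picture is of the moment at which its call begins. There is no depth.
- r.hand_in(): hands the job in, once; it reports no verdict.
Trained networks look in the newest picture that a camera, given by its name, has taken for a name from the list of things; names that differ only in an ending like _2 or _b are one class to them, and where a whole thing is asked for, a point or a joint stands for the part that bears it (a point fixed in the world has none). Each returns a list of dicts, best first, with "confidence" (0 to 1); they miss things now and then, are a little off and sometimes report something else, mostly with a low value. They report only what shows in the picture. A call takes as long as a camera call. They do not tell look-alikes from the thing itself.
- r.boxes_of(camera, query): "point" ([row, column] in pixels, amid what is visible of it).
- r.pinpoint(camera, query): "point" ([row, column] in pixels: a listed point, or the origin of a listed thing).
The state is a dict: "t": time; "joint_pos": joint angles; "joint_velocities": joint speeds; "effort": joint torques, N m; "tcp_pos": TCP position; "eef_rot": TCP orientation; "wrist_force": force on the tool from outside, world axes, zero at the start; "wrist_torque": the same for the moment, N m; "opening": finger opening in m.
Only numpy, scipy, OpenCV 4.12 (cv2) and the standard library are available. Lean on these libraries where they do the work, as an engineer would, in place of code of your own. Each camera call takes 0.05 s, during which the arm holds its last target.

## Working session

There is one attempt and no reset: what is moved stays moved. The work goes in short steps, Python scripts to look and compute and a tool call to move; the robot and the scene stay as the last step left them, time stands still between calls to the robot, and variables do not carry over. Pictures are saved under pics/ and viewed, and the job is handed in when it is done.

Besides the shell and the picture viewer there is one more tool, called after "Emit:" by a JSON object that holds its "op" and its "data", one argument or row to a line. arm_command: Moves the arm, as the interface text tells. Its arguments: {"type":"object","properties":{"dr":{"type":"array","items":{"type":"array","items":{"type":"number"}}},"travel":{"type":"array","items":{"type":"array","items":{"type":"number"}}},"gripper":{"type":"array","items":{"type":"number"}},"newtons":{"type":"number"}},"required":["dr","travel","gripper"]}

```bash
mkdir -p pics
cat > h.py <<'E'
import numpy as np, cv2, json
from scipy.spatial.transform import Rotation as R
from workcell import r
def K(f):
    fl=f["color"].shape[0]/2/np.tan(np.radians(f["vfov"])/2)
    return np.array([[fl,0,f["cx"]],[0,fl,f["cy"]],[0,0,1.]])
def ray(f,rc):
    p=cv2.undistortPoints(np.array([[[rc[1],rc[0]]]],float),K(f),np.array(f["distortion"],float))[0,0]
    T=np.array(f["cam_to_world"]);d=T[:3,:3]@np.array([p[0],p[1],1.]);return T[:3,3],d/np.linalg.norm(d)
def atz(f,rc,z):
    o,d=ray(f,rc);return o+d*(z-o[2])/d[2]
def tri(obs):
    A=np.zeros((3,3));b=np.zeros(3)
    for f,rc in obs:
        o,d=ray(f,rc);M=np.eye(3)-np.outer(d,d);A+=M;b+=M@o
    x=np.linalg.solve(A,b)
    return x,[float(np.linalg.norm((np.eye(3)-np.outer(ray(f,rc)[1],ray(f,rc)[1]))@(x-ray(f,rc)[0]))) for f,rc in obs]
def proj(f,X):
    T=np.linalg.inv(np.array(f["cam_to_world"]))
    p,_=cv2.projectPoints(np.array(X,float).reshape(-1,1,3),cv2.Rodrigues(T[:3,:3])[0],T[:3,3],K(f),np.array(f["distortion"],float))
    return p[:,0,::-1]
def save(n,im): cv2.imwrite("pics/"+n+".png",im[...,::-1])
E
python3 - <<'E'
from h import *
import pickle
np.set_printoptions(precision=3,suppress=True)
o=r.get_obs();print(o['t'],o['tcp_pos'],o['eef_rot'],o['opening'])
D={}
for c in ["scene","side","wrist"]:
    f=r.grab_frame(c);D[c]=f;save(c+"0",f["color"]);print(c,np.array(f["cam_to_world"])[:3,3],f["vfov"])
    for q in ["fixture","claw","filter","ring","wide_cell"]:
        for n in ("boxes_of","pinpoint"):
            print(c,q,n,[(np.round(x["point"]).astype(int).tolist(),round(x["confidence"],2)) for x in getattr(r,n)(c,q)])
pickle.dump(D,open("f0.pkl","wb"))
print(r.get_obs()['t'])
E
```

```text
0.0 [0.205 0.59  0.23 ] [-0.523 -3.097  0.003] 0.08552980905426774
scene [-0.21  -0.421  0.43 ] 49.48502727011694
scene fixture boxes_of [([250, 294], 0.72)]
scene fixture pinpoint [([259, 291], 0.77)]
scene claw boxes_of [([253, 290], 0.96)]
scene claw pinpoint [([217, 292], 0.59)]
scene filter boxes_of [([315, 339], 0.8), ([282, 239], 0.75), ([240, 413], 0.61), ([245, 428], 0.56)]
scene filter pinpoint [([328, 340], 0.86), ([256, 428], 0.72), ([247, 413], 0.59)]
scene ring boxes_of [([306, 260], 0.56)]
scene ring pinpoint [([315, 262], 0.69)]
scene wide_cell boxes_of [([285, 361], 0.77)]
scene wide_cell pinpoint [([291, 358], 0.58)]
side [ 0.955 -0.054  0.766] 48.56457450014892
side fixture boxes_of [([315, 361], 0.58), ([228, 416], 0.2)]
side fixture pinpoint [([319, 360], 0.58)]
side claw boxes_of [([317, 359], 0.73)]
side claw pinpoint [([316, 345], 0.89)]
side filter boxes_of [([258, 227], 0.97), ([295, 210], 0.86), ([197, 364], 0.84), ([276, 427], 0.64)]
side filter pinpoint [([282, 426], 0.95), ([206, 365], 0.87), ([264, 227], 0.81), ([301, 214], 0.66)]
side ring boxes_of [([226, 419], 0.84)]
side ring pinpoint [([236, 415], 0.82)]
side wide_cell boxes_of [([235, 324], 0.6)]
side wide_cell pinpoint [([238, 324], 0.91)]
wrist [0.138 0.614 0.373] 63.81317805681516
wrist fixture boxes_of []
wrist fixture pinpoint []
wrist claw boxes_of []
wrist claw pinpoint []
wrist filter boxes_of []
wrist filter pinpoint []
wrist ring boxes_of []
wrist ring pinpoint []
wrist wide_cell boxes_of []
wrist wide_cell pinpoint []
1.65
```

View pics/scene0.png

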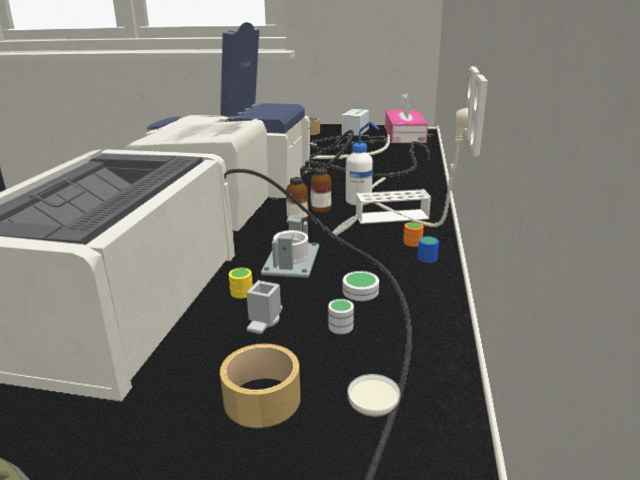

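View pics/side0.png

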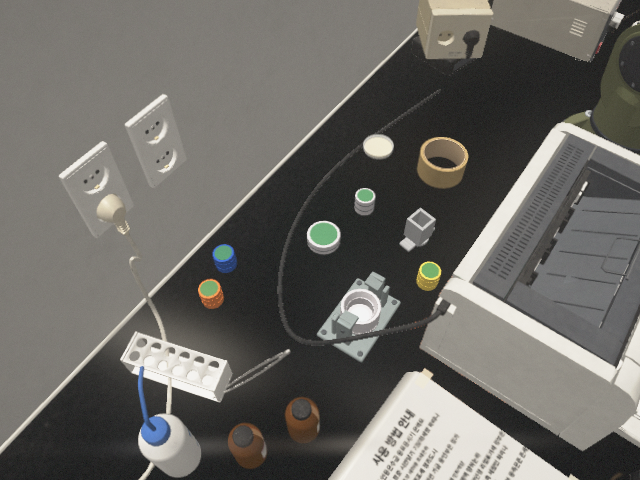

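View pics/wrist0.png

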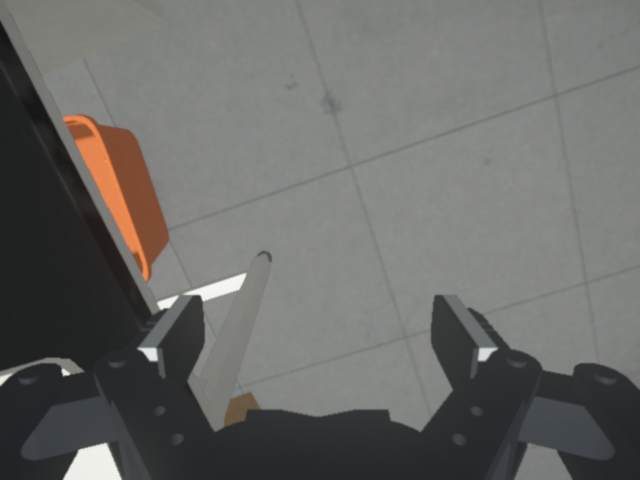

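Run:
```python
from h import *
import pickle
D=pickle.load(open("f0.pkl","rb"))
a=cv2.resize(D["scene"]["color"][170:370,210:460],None,fx=3.2,fy=3,interpolation=cv2.INTER_CUBIC)
save("sc_crop",cv2.resize(D["scene"]["color"][180:360,215:455],None,fx=3.3,fy=3.3,interpolation=cv2.INTER_CUBIC))
save("si_crop",cv2.resize(D["side"]["color"][170:360,195:445],None,fx=3.15,fy=3.15,interpolation=cv2.INTER_CUBIC))
```

```text
(no output)
```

View pics/sc_crop.png

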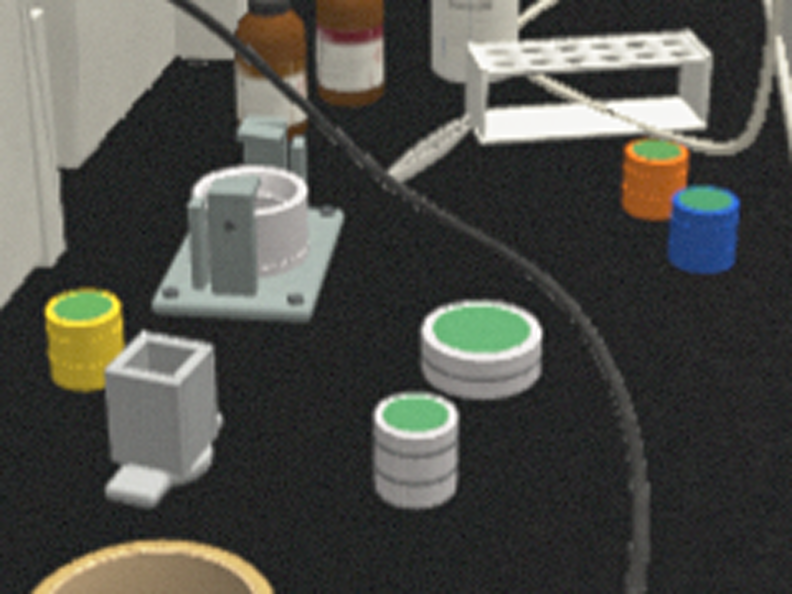

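View pics/si_crop.png

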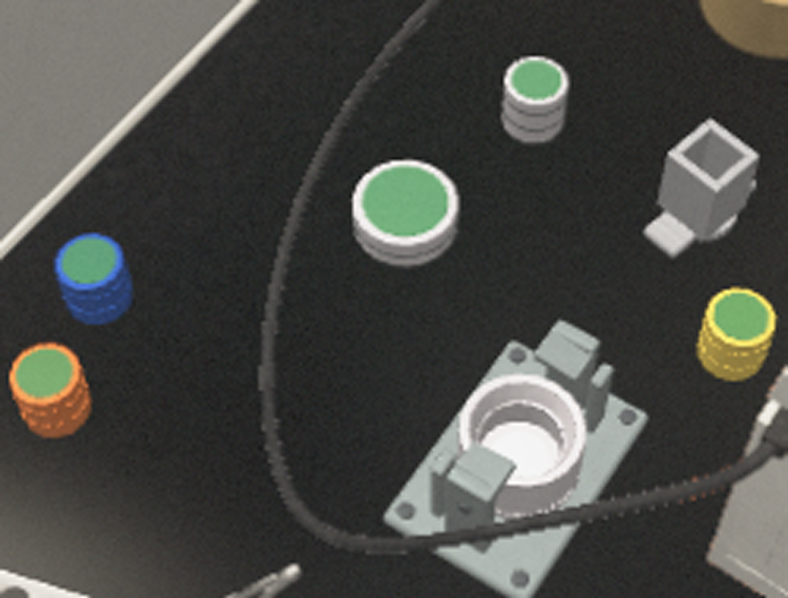

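Run:
```python
from h import *
import pickle
np.set_printoptions(precision=4,suppress=True)
D=pickle.load(open("f0.pkl","rb"));S,I=D["scene"],D["side"]
def sc(x,y): return (180+(y+.5)/3.3-.5,215+(x+.5)/3.3-.5)
def si(x,y): return (170+(y+.5)/3.15-.5,195+(x+.5)/3.15-.5)
P={"filter top":(sc(416,414),si(536,82)),"wide top":(sc(481,331),si(405,202)),"yellow top":(sc(86,306),si(740,317)),
"barrel rim":(sc(249,197),si(523,435)),"rim":(sc(250,198),si(522,432)),
"collar top":(sc(160,358),si(711,154)),
"filter pin":((328,340),(206,365)),"ring pin":((315,262),(236,415)),"fix pin":((259,291),(319,360)),"wide pin":((291,358),(238,324)),"claw pin":((217,292),(316,345)),
"foot hole nearR/":(sc(296,299),si(628,416)),"hole2":(sc(170,293),si(520,580)),"hole3":(sc(327,212),si(516,355)),
}
for k,(a,b) in P.items(): print(k,*tri([(S,a),(I,b)]))
for k,(a,b) in P.items(): print(k,"scene@z",atz(S,a,0.008),"side",atz(I,b,0.008))
```

```text
filter top [ 0.414  -0.3427  0.0367] [0.0007787551334352053, 0.0007787551334351101]
wide top [ 0.5161 -0.3617  0.0221] [0.0004423321204987745, 0.0004423321204988068]
yellow top [ 0.4876 -0.1732  0.0372] [0.0011070996532945273, 0.001107099653294533]
barrel rim [ 0.6101 -0.2272  0.0421] [0.0007135176478401849, 0.0007135176478401658]
rim [ 0.609  -0.2282  0.0422] [0.0004762523802537369, 0.0004762523802536287]
collar top [ 0.4161 -0.2311  0.0543] [8.472836572324564e-05, 8.472836572305237e-05]
filter pin [ 0.4087 -0.3428  0.0017] [0.0004450058211219493, 0.0004450058211219088]
ring pin [ 0.4189 -0.229   0.0072] [0.0030766563212318554, 0.0030766563212319075]
fix pin [ 0.6094 -0.227   0.0033] [0.001217764128631051, 0.0012177641286310254]
wide pin [ 0.5123 -0.3606  0.0046] [0.0016208606830266144, 0.0016208606830266509]
claw pin [ 0.6472 -0.2278  0.0707] [0.0034159276996151744, 0.0034159276996152516]
foot hole nearR/ [ 0.5585 -0.2292  0.0039] [0.03295608867688444, 0.03295608867688442]
hole2 [ 0.6409 -0.1868 -0.0331] [0.014734557061969389, 0.01473455706196933]
hole3 [ 0.579  -0.264   0.0479] [0
[... 381 characters left out ...]
] side [ 0.5926 -0.236   0.008 ]
collar top scene@z [ 0.4934 -0.2077  0.008 ] side [ 0.381  -0.2426  0.008 ]
filter pin scene@z [ 0.3998 -0.3443  0.008 ] side [ 0.4132 -0.3399  0.008 ]
ring pin scene@z [ 0.4168 -0.2265  0.008 ] side [ 0.4204 -0.2318  0.008 ]
fix pin scene@z [ 0.6009 -0.2303  0.008 ] side [ 0.6112 -0.2248  0.008 ]
wide pin scene@z [ 0.5054 -0.3596  0.008 ] side [ 0.5145 -0.3609  0.008 ]
claw pin scene@z [ 0.7948 -0.1904  0.008 ] side [ 0.6202 -0.2472  0.008 ]
foot hole nearR/ scene@z [ 0.5623 -0.262   0.008 ] side [ 0.554  -0.1961  0.008 ]
hole2 scene@z [ 0.5598 -0.1953  0.008 ] side [ 0.6611 -0.1934  0.008 ]
hole3 scene@z [ 0.6686 -0.2597  0.008 ] side [ 0.556 -0.263  0.008]
```

Run:
```python
from h import *
import pickle
from scipy.interpolate import CubicSpline
np.set_printoptions(precision=3,suppress=True)
D=pickle.load(open("f0.pkl","rb"));S,I=D["scene"],D["side"]
a=np.array([(172,228),(178,250),(197,282),(222,319),(236,346),(252,370),(275,391),(310,406),(340,409),(400,404),(440,388),(478,371)],float)
b=np.array([(306,441),(325,412),(334,380),(342,340),(342,313),(332,292),(310,281),(282,280),(245,288),(210,300),(175,323),(140,360),(110,405),(92,438)],float)
def sp(p):
    s=np.r_[0,np.cumsum(np.linalg.norm(np.diff(p,axis=0),axis=1))];return CubicSpline(s,p)(np.linspace(0,s[-1],400))
A,B=sp(a),sp(b)
for i in range(0,400,20):
    best=[]
    for j in range(400):
        x,e=tri([(S,A[i]),(I,B[j])]); best.append((e[0],j,x))
    best.sort(key=lambda t:t[0])
    print(i,A[i],[(round(t[0]*1e3,1),t[1],t[2]) for t in best[:4]])
```

```text
0 [172. 228.] [(0.1, 11, array([ 0.623, -0.119,  0.159])), (0.4, 10, array([ 0.622, -0.119,  0.159])), (0.6, 12, array([ 0.625, -0.119,  0.158])), (0.9, 9, array([ 0.621, -0.119,  0.159]))]
20 [177.117 247.848] [(0.1, 40, array([ 0.654, -0.144,  0.14 ])), (0.6, 39, array([ 0.653, -0.144,  0.141])), (0.7, 41, array([ 0.655, -0.145,  0.14 ])), (1.2, 38, array([ 0.652, -0.143,  0.141]))]
40 [186.344 266.015] [(0.1, 63, array([ 0.671, -0.172,  0.118])), (0.6, 64, array([ 0.672, -0.172,  0.118])), (0.8, 62, array([ 0.67 , -0.171,  0.118])), (1.3, 65, array([ 0.673, -0.173,  0.118]))]
60 [197.797 283.123] [(0.0, 84, array([ 0.685, -0.2  ,  0.092])), (0.3, 393, array([ 0.325, -0.289,  0.228])), (0.3, 392, array([ 0.326, -0.289,  0.227])), (0.7, 83, array([ 0.684, -0.199,  0.092]))]
80 [209.728 299.838] [(0.2, 379, array([ 0.335, -0.306,  0.211])), (0.4, 103, array([ 0.696, -0.229,  0.065])), (0.4, 102, array([ 0.695, -0.229,  0.066])), (0.4, 380, array([ 0.333, -0.306,  0.211]))]
100 [220.828 316.96 ] [(0.0, 365, array([ 0.346, -0.323,  0.193])), (0.3, 119, array([ 0.7  , -0.261,  0.042])),
[... 2232 characters left out ...]
, (0.3, 327, array([ 0.259, -0.436,  0.008])), (0.7, 157, array([ 0.563, -0.444, -0.266]))]
340 [422.87  395.891] [(0.2, 339, array([ 0.226, -0.428,  0.01 ])), (0.2, 145, array([ 0.566, -0.433, -0.317])), (0.4, 340, array([ 0.224, -0.428,  0.011])), (0.8, 338, array([ 0.228, -0.429,  0.009]))]
360 [441.57  387.242] [(0.2, 350, array([ 0.196, -0.42 ,  0.012])), (0.2, 134, array([ 0.561, -0.419, -0.364])), (0.5, 351, array([ 0.195, -0.42 ,  0.013])), (0.8, 349, array([ 0.198, -0.421,  0.01 ]))]
380 [460.151 378.376] [(0.2, 360, array([ 0.169, -0.412,  0.013])), (0.4, 125, array([ 0.548, -0.404, -0.402])), (0.5, 359, array([ 0.171, -0.413,  0.012])), (0.9, 361, array([ 0.168, -0.412,  0.014]))]
```

Run:
```python
from h import *
import pickle
np.set_printoptions(precision=3,suppress=True)
D=pickle.load(open("f0.pkl","rb"));S,I=D["scene"],D["side"]
P={"corner":((160,222),(302,452)),"corner2":((160,222),(300,446)),
"panel topR":((25,256),(373,418)),"panel topR2":((25,256),(400,540)),"panel topL":((30,224),(373,418)),"cornernear":((347,115),(128,568))}
for k,(a,b) in P.items(): print(k,*tri([(S,a),(I,b)]))
o=r.get_obs();Rt=R.from_rotvec(o['eef_rot']).as_matrix();T=np.array(D["wrist"]["cam_to_world"])
print(Rt);print(Rt.T@T[:3,:3],Rt.T@(T[:3,3]-o['tcp_pos']))
for x in (.3,.5,.7,.9):
  print(proj(S,[[x,-.1,.43],[x,0.1,.5],[x,0,.3]]))
save("a1",cv2.resize(S["color"][0:240,0:320],None,fx=2.5,fy=2.5))
save("a2",cv2.resize(I["color"][240:480,320:640],None,fx=2.5,fy=2.5))
```

```text
corner [ 0.609 -0.109  0.184] [0.0060862344387912, 0.00608623443879125]
corner2 [ 0.609 -0.113  0.184] [0.002267927315423645, 0.002267927315423699]
panel topR [ 0.806 -0.104  0.392] [0.026556073748663936, 0.026556073748663898]
panel topR2 [ 0.803 -0.064  0.409] [0.06883373888131782, 0.06883373888131782]
panel topL [ 0.793 -0.076  0.383] [0.0034113345337850047, 0.0034113345337850503]
cornernear [ 0.167 -0.119  0.128] [0.031132723832826323, 0.03113272383282641]
[[-0.944  0.329  0.   ]
 [ 0.329  0.944 -0.   ]
 [-0.    -0.    -1.   ]]
[[ 0.    -0.959 -0.282]
 [ 1.     0.     0.   ]
 [-0.    -0.282  0.959]] [ 0.072 -0.    -0.142]
[[   6.247   82.895]
 [ -59.924 -103.773]
 [ 133.826   23.734]]
[[  4.207 168.472]
 [-47.128  24.884]
 [101.645 115.22 ]]
[[  3.3   219.026]
 [-38.385 103.349]
 [ 81.936 172.275]]
[[  2.82  252.316]
 [-32.197 155.756]
 [ 68.673 211.111]]
```

View pics/a1.png

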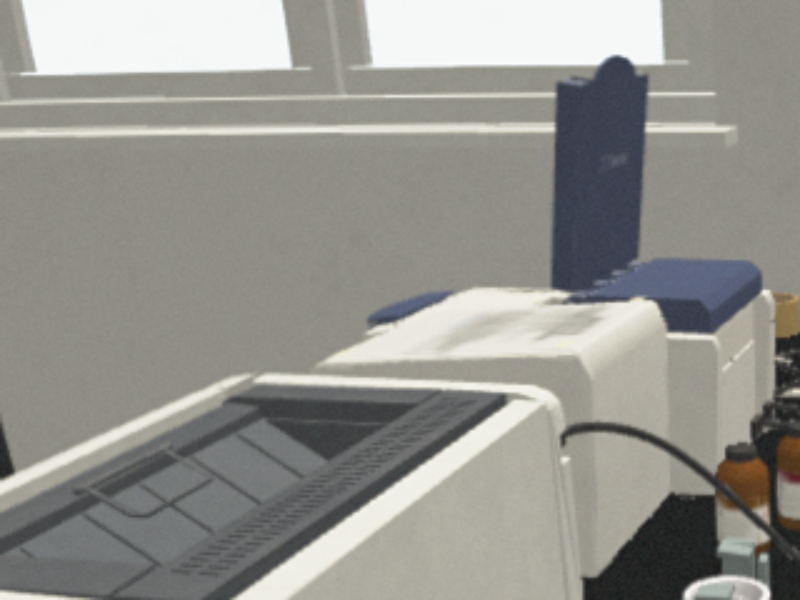

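View pics/a2.png

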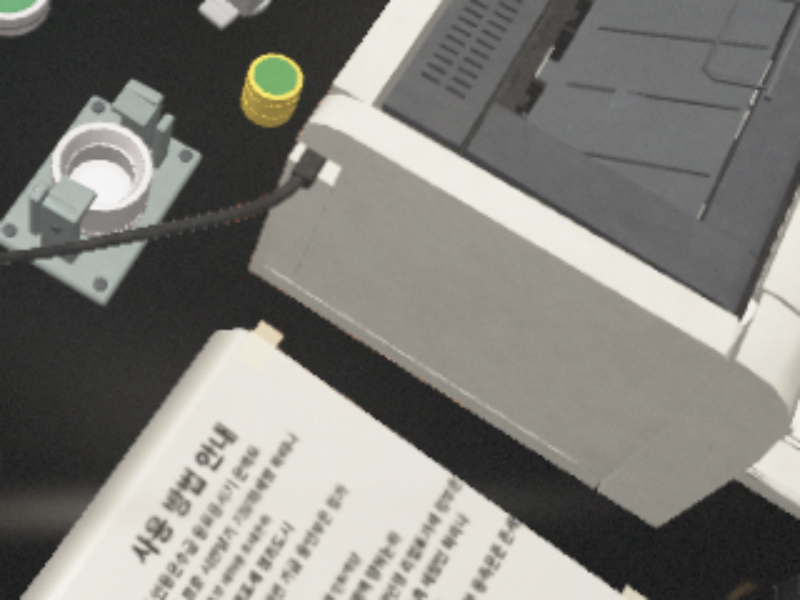

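Emit:
{"op": "arm_command", "data": {
  "dr": [
    [0,0,0],
    [0,0,0],
    [0,0,0],
    [0,0,-0.1],
    [0,0,-0.2],
    [0,0,-0.3],
    [0,0,-0.335],
    [0,0,-0.335],
    [0,0,-0.335],
    [0,0,-0.335]
  ],
  "travel": [
    [0,0,-5],
    [-6,-3.5,-10],
    [-12,-7,-14],
    [-18,-11,-15],
    [-24,-15,-15],
    [-29,-19,-15],
    [-32.7,-23,-15],
    [-36,-28,-15],
    [-39,-33,-15],
    [-42,-39,-15]
  ],
  "gripper": [8.5,8.5,8.5,8.5,8.5,8.5,8.5,8.5,8.5,8.5]
}}

```text
t: 2.9
tcp_pos: [0.4659, 0.1271, 0.3813]
eef_rot: [-0.0, 3.141, 0.0]
wrist_force: [1.7, -0.4, 0.4]
opening: 0.0851
```

Run:
```python
from h import *
np.set_printoptions(precision=3,suppress=True)
o=r.get_obs();print(o['t'],o['tcp_pos'],o['eef_rot'],o['joint_pos'],o['wrist_force']);print(R.from_rotvec(o['eef_rot']).as_matrix())
```

```text
2.9 [0.466 0.127 0.381] [-0.     3.141  0.   ] [-0.239  0.187 -0.099  1.572  0.019  1.383  1.231] [ 1.687 -0.417  0.392]
[[-1.    -0.     0.001]
 [-0.     1.     0.   ]
 [-0.001  0.    -1.   ]]
```

Emit:
{"op": "arm_command", "data": {
  "dr": [
    [0,0,0],
    [0,0,0],
    [0,0,0],
    [0,0,0],
    [0,0,0],
    [0,0,0],
    [0,0,0],
    [0,0,0]
  ],
  "travel": [
    [0,-6,0],
    [0,-12,0],
    [0,-18,0],
    [0,-24,0],
    [0,-30,0],
    [1,-36,1],
    [2,-40,2],
    [2,-40,2]
  ],
  "gripper": [6,6,6,6,6,6,6,6]
}}

```text
t: 3.9
tcp_pos: [0.4435, -0.2742, 0.3603]
eef_rot: [-0.01, -3.139, 0.001]
wrist_force: [0.1, 0.7, 0.8]
opening: 0.0601
```

Run:
```python
from h import *
import pickle
np.set_printoptions(precision=4,suppress=True)
f=r.grab_frame("wrist");save("w1",f["color"]);pickle.dump(f,open("w1.pkl","wb"))
D=pickle.load(open("f0.pkl","rb"))
for q in ["fixture","claw","filter","ring"]:
    print(q,[(np.round(x["point"]).astype(int).tolist(),round(x["confidence"],2),atz(f,x["point"],{"claw":.068}.get(q,0))) for x in r.pinpoint("wrist",q)])
o=r.get_obs();print(o['t'],o['tcp_pos'],o['joint_pos'],o['wrist_force'])
```

```text
fixture [([291, 353], 0.59, array([ 0.6087, -0.2242,  0.    ]))]
claw [([342, 355], 0.86, array([ 0.6485, -0.2279,  0.068 ]))]
filter [([152, 265], 0.71, array([ 0.4135, -0.3419,  0.    ])), ([318, 185], 0.7, array([ 0.6504, -0.4686,  0.    ])), ([205, 393], 0.61, array([ 0.4847, -0.1738,  0.    ]))]
ring [([153, 356], 0.74, array([ 0.416 , -0.2252,  0.    ]))]
4.15 [ 0.4462 -0.2694  0.3616] [ 0.3701  0.2611  0.1733  1.531  -0.0463  1.353   2.1211] [-1.2215  0.5029 -0.2999]
```

View pics/w1.png

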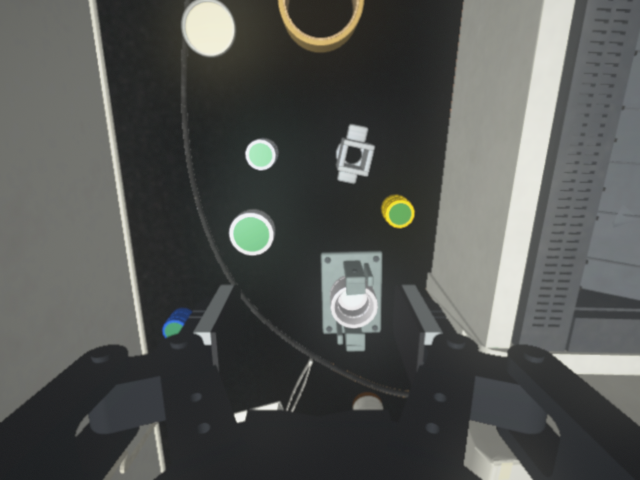

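Run:
```python
from h import *
import pickle
np.set_printoptions(precision=4,suppress=True)
f=pickle.load(open("w1.pkl","rb"))
a=cv2.resize(f["color"][115:195,235:390],None,fx=5,fy=5,interpolation=cv2.INTER_CUBIC)
b=cv2.resize(f["color"][240:360,310:400],None,fx=5,fy=5,interpolation=cv2.INTER_CUBIC)
save("w1a",a);save("w1b",b)
```

```text
(no output)
```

View pics/w1a.png

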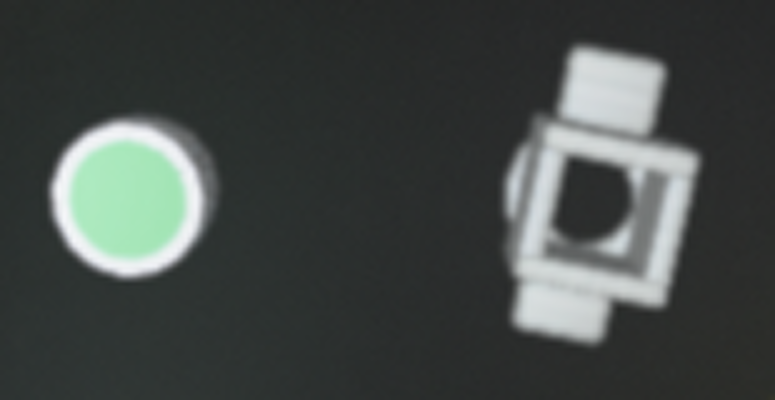

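View pics/w1b.png

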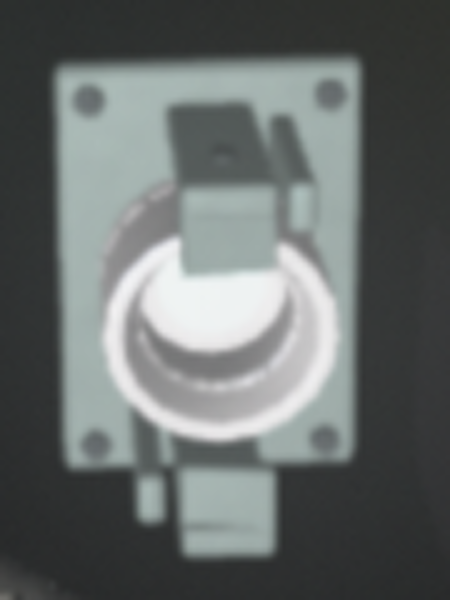

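Run:
```python
from h import *
import pickle
np.set_printoptions(precision=4,suppress=True)
f=pickle.load(open("w1.pkl","rb"));D=pickle.load(open("f0.pkl","rb"));S,I=D["scene"],D["side"]
A=lambda x,y:(115+(y+.5)/5-.5,235+(x+.5)/5-.5)
B=lambda x,y:(240+(y+.5)/5-.5,310+(x+.5)/5-.5)
def sc(x,y): return (180+(y+.5)/3.3-.5,215+(x+.5)/3.3-.5)
def si(x,y): return (170+(y+.5)/3.15-.5,195+(x+.5)/3.15-.5)
print("filter",atz(f,A(128,198),.036),tri([(f,A(128,198)),(S,sc(416,414)),(I,si(536,82))]))
c=np.array([atz(f,A(*p),.054) for p in [(540,120),(699,157),(666,305),(516,271)]])
print("collar",c.mean(0),np.linalg.norm(np.diff(c,axis=0,append=c[:1]),axis=1))
for i in range(4):
    d=c[(i+1)%4]-c[i];print(np.degrees(np.arctan2(d[1],d[0])))
print("collar tri",tri([(f,A(605,213)),(S,sc(160,358)),(I,si(711,154))]))
t1=atz(f,A(618.5,56.5),.007);t2=atz(f,A(557.5,335.5),.007)
print("ears",(t1+t2)/2,np.linalg.norm(t2-t1),np.degrees(np.arctan2(*(t2-t1)[1::-1])))
h=np.array([atz(f,B(*p),.008) for p in [(89,100),(331,95),(324,438),(96,445)]])
print(h,h.mean(0));
for i in range(4):
    d=h[(i+1)%4]-h[i];print(np.degrees(np.arctan2(d[1],d[0])),np.linalg.norm(d))
# rim outer fit: left,right,bottom
from scipy.optimize import least_squares
P=np.array([atz(f,B(*p),.046)[:2] for p in [(103,335),(338,335),(222,440),(130,400),(315,400)]])
s=least_squares(lambda v:np.hypot(*(P-v[:2]).T)-v[2],[.61,-.227,.03]);print("rim",s.x,s.fun)
print("rim tri",tri([(f,B(221,325)),(S,sc(250,198)),(I,si(522,432))]))
```

```text
filter [ 0.4132 -0.3425  0.036 ] (array([ 0.4136, -0.3426,  0.0366]), [0.0004549606830654034, 0.0009498027945477733, 0.0007004754921575465])
collar [ 0.4159 -0.2303  0.054 ] [0.0373 0.0344 0.0359 0.0345]
76.95558386763902
-10.914237900450146
-102.99703848767697
171.41276146720182
collar tri (array([ 0.4159, -0.2309,  0.0543]), [0.0005074682618214372, 0.0003359874053369196, 0.000187341763494696])
ears [ 0.4167 -0.2304  0.007 ] 0.07101730771722631 -11.480568553499765
[[ 0.5582 -0.2615  0.008 ]
 [ 0.5571 -0.1954  0.008 ]
 [ 0.6625 -0.1935  0.008 ]
 [ 0.6644 -0.2593  0.008 ]] [ 0.6105 -0.2274  0.008 ]
90.93002876801637 0.0661218564622307
1.0189404038054983 0.10544700972720757
-88.36048191531063 0.06583931466687194
-178.82667694288077 0.106263103208158
rim [ 0.6099 -0.2275  0.0308] [ 0.0004 -0.0004 -0.0001 -0.0004  0.0006]
rim tri (array([ 0.6089, -0.228 ,  0.0422]), [0.0005330506458266289, 0.0007427110133692516, 0.0002107748479953207])
```

Emit:
{"op": "arm_command", "data": {
  "dr": [
    [0,0,0],
    [0,0,0],
    [0,0,0],
    [0,0,0],
    [0,0,0],
    [0,0,0],
    [0,0,0]
  ],
  "travel": [
    [1.5,-4,3],
    [3.3,-7.3,8],
    [3.3,-7.3,14],
    [3.3,-7.3,19],
    [3.3,-7.3,23],
    [3.3,-7.3,24],
    [3.3,-7.3,24]
  ],
  "gripper": [6,6,6,6,6,6,6]
}}

```text
t: 5.03
tcp_pos: [0.4132, -0.3436, 0.1218]
eef_rot: [-0.002, 3.141, -0.0]
wrist_force: [1.2, -0.4, 0.2]
opening: 0.0598
```

```bash
cat > st.py <<'E'
from h import *
import pickle,sys
np.set_printoptions(precision=4,suppress=True)
n=sys.argv[1]
f=r.grab_frame("wrist");save(n,f["color"]);pickle.dump(f,open(n+".pkl","wb"))
o=r.get_obs();print(o['t'],o['tcp_pos'],o['eef_rot'],o['joint_pos'],o['wrist_force'],o['opening'])
E
python3 st.py w2
```

```text
5.075 [ 0.4135 -0.3441  0.1225] [-0.0015  3.14   -0.0017] [ 0.5311  0.4926  0.1743  1.8838 -0.118   0.773   2.3412] [0.1047 0.1875 0.2058] 0.05998174046482848
```

View pics/w2.png

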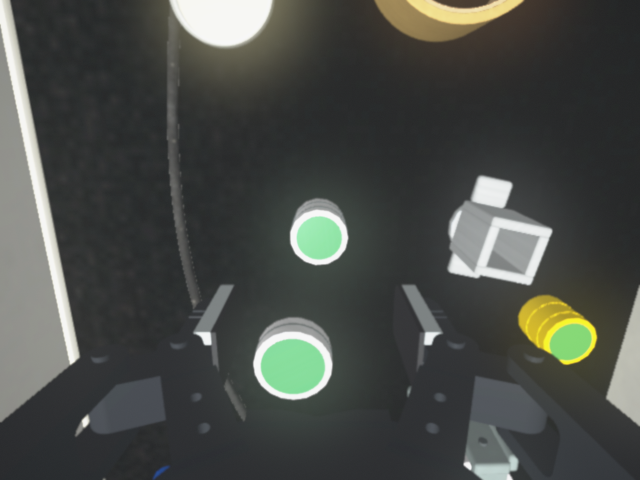

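Run:
```python
from h import *
import pickle
f=pickle.load(open("w2.pkl","rb"));w=pickle.load(open("w1.pkl","rb"))
p=(237,319.3)
print(atz(f,p,.036),tri([(f,p),(w,(115+198.5/5-.5,235+128.5/5-.5))]))
```

```text
[ 0.41291966 -0.34237084  0.036     ] (array([ 0.41319685, -0.34249838,  0.03542686]), [0.00016077730629201163, 0.00016077730629190516])
```

Emit:
{"op": "arm_command", "data": {
  "dr": [
    [0,0,0],
    [0,0,0],
    [0,0,0],
    [0,0,0]
  ],
  "travel": [
    [0,0.1,4],
    [0,0.1,7],
    [0,0.1,9],
    [0,0.1,9]
  ],
  "gripper": [6,6,6,6]
}}

```text
t: 5.58
tcp_pos: [0.413, -0.343, 0.0317]
eef_rot: [-0.001, 3.141, -0.0]
wrist_force: [-0.1, -0.0, -0.1]
opening: 0.0601
```

```bash
python3 st.py w3
```

```text
5.625 [ 0.4133 -0.3433  0.0324] [-0.0005  3.1403 -0.0014] [ 0.5569  0.622   0.1388  1.9686 -0.1527  0.5592  2.3707] [ 0.6393 -0.5537 -0.2226] 0.06011481527465807
```

View pics/w3.png

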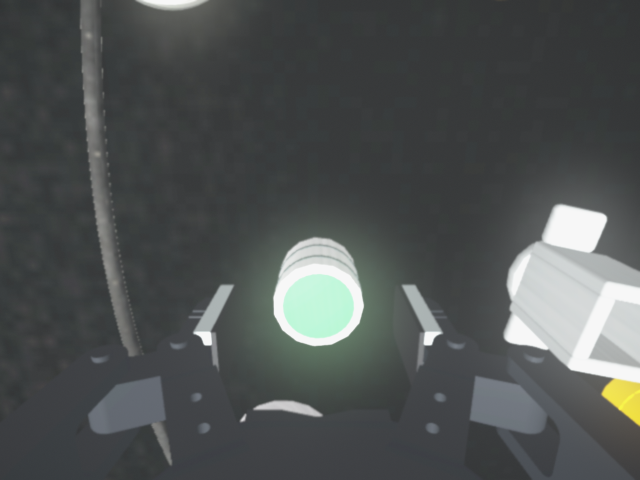

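Emit:
{"op": "arm_command", "data": {
  "dr": [
    [0,0,0],
    [0,0,0],
    [0,0,0],
    [0,0,0],
    [0,0,0],
    [0,0,0],
    [0,0,0],
    [0,0,0]
  ],
  "travel": [
    [0,0.05,0.6],
    [0,0.05,1.1],
    [0,0.05,1.1],
    [0,0.05,1.1],
    [0,0.05,1.1],
    [0,0.05,1.1],
    [0,0.05,1.1],
    [0,0.05,-3]
  ],
  "gripper": [5,4.5,3,3,3,3,3,3],
  "newtons": 40
}}

```text
t: 6.62
tcp_pos: [0.411, -0.3411, 0.0592]
eef_rot: [0.0, -3.137, -0.005]
wrist_force: [0.4, -0.4, -0.0]
opening: 0.0343
```

```bash
python3 st.py w4
```

```text
6.675 [ 0.4133 -0.3435  0.0652] [ 0.0006  3.1393 -0.0032] [ 0.545   0.5715  0.1554  1.9436 -0.1415  0.6337  2.3604] [ 0.2844 -1.3424  2.4293] 0.034077277479684365
```

View pics/w4.png

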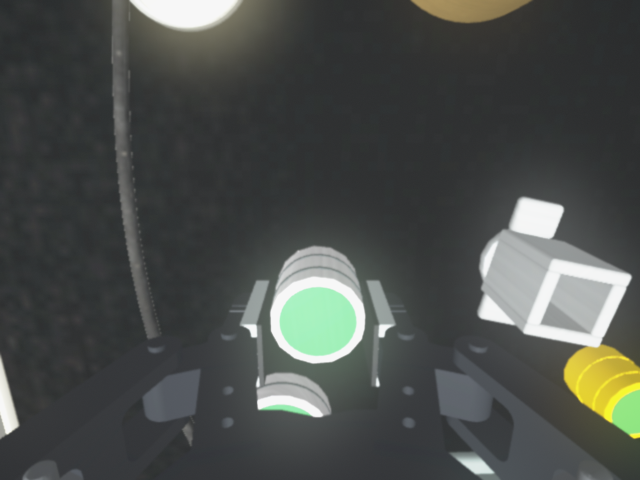

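Emit:
{"op": "arm_command", "data": {
  "dr": [
    [0,0,0],
    [0,0,0],
    [0,0,0],
    [0,0,0],
    [0,0,0],
    [0,0,-0.02],
    [0,0,-0.02],
    [0,0,-0.02]
  ],
  "travel": [
    [0,0,-4],
    [0,0,-8],
    [-5,3,-8.5],
    [-10,6,-8.5],
    [-15,8.8,-8.5],
    [-18.5,10.9,-8.5],
    [-19.7,11.6,-8.5],
    [-19.7,11.6,-8.5]
  ],
  "gripper": [3,3,3,3,3,3,3,3]
}}

```text
t: 7.68
tcp_pos: [0.6094, -0.2261, 0.1455]
eef_rot: [0.033, -3.14, 0.0]
wrist_force: [-1.0, 0.2, -1.2]
opening: 0.0347
```

```bash
python3 st.py w5
```

```text
7.725 [ 0.6083 -0.2273  0.1457] [ 0.03   -3.14    0.0011] [ 0.2176  0.6188  0.174   1.5499 -0.1194  0.9846  2.0161] [-0.7643 -0.2959 -0.8416] 0.03432362426181211
```

View pics/w5.png

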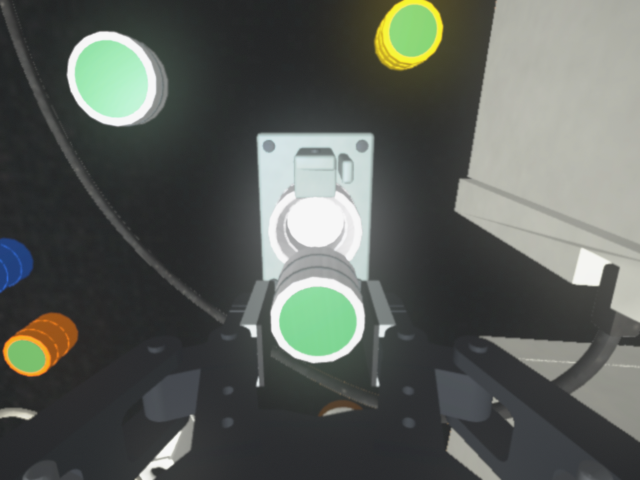

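Run:
```python
from h import *
import pickle
from scipy.optimize import least_squares
np.set_printoptions(precision=4,suppress=True)
f=pickle.load(open("w5.pkl","rb"));im=f["color"]
g=(im[...,1].astype(int)-im[...,0]>40).astype(np.uint8);g[:240]=0;g[:,:250]=0;g[:,400:]=0
ys,xs=np.nonzero(g);print(len(xs),(ys.min()+ys.max())/2,(xs.min()+xs.max())/2,xs.max()-xs.min())
p=((ys.min()+ys.max())/2,(xs.min()+xs.max())/2)
for z in (.158,.161,.164): print("filter top",atz(f,p,z))
save("w5c",cv2.resize(im[120:320,230:400],None,fx=3,fy=3,interpolation=cv2.INTER_CUBIC))
```

```text
4201 321.0 317.5 77
filter top [ 0.6115 -0.226   0.158 ]
filter top [ 0.6098 -0.226   0.161 ]
filter top [ 0.6081 -0.2261  0.164 ]
```

View pics/w5c.png

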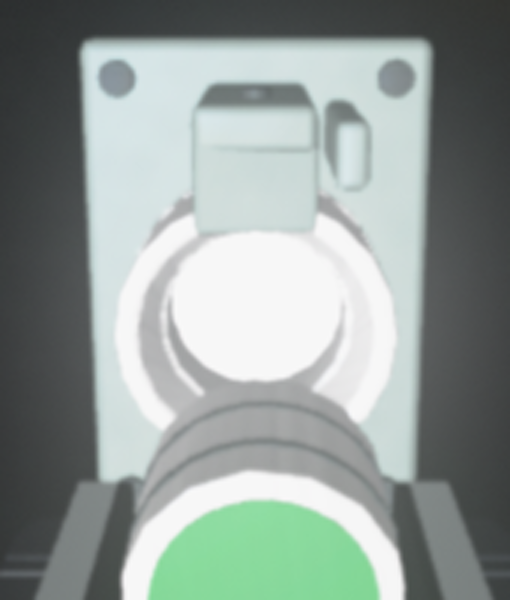

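Run:
```python
from h import *
import pickle
from scipy.optimize import least_squares
np.set_printoptions(precision=4,suppress=True)
f=pickle.load(open("w5.pkl","rb"))
B=lambda x,y:(120+(y+.5)/3-.5,230+(x+.5)/3-.5)
P=np.array([atz(f,B(*p),.046)[:2] for p in [(115,335),(397,335),(120,300),(391,295),(128,380),(385,380),(160,422),(360,417)]])
s=least_squares(lambda v:np.hypot(*(P-v[:2]).T)-.031,[.61,-.227]);print(s.x,s.fun)
print(atz(f,B(116,78),.008),atz(f,B(395,78),.008))
```

```text
[ 0.6077 -0.2276] [-0.0001 -0.0003 -0.0009 -0.001  -0.0002 -0.0002 -0.0003 -0.    ]
[ 0.5579 -0.262   0.008 ] [ 0.5565 -0.1959  0.008 ]
```

Emit:
{"op": "arm_command", "data": {
  "dr": [
    [0,0,0],
    [0,0,0],
    [0,0,0],
    [0,0,0],
    [0,0,0],
    [0,0,0]
  ],
  "travel": [
    [0,-0.05,3],
    [0,-0.05,5.5],
    [0,-0.05,7.5],
    [0,-0.05,8.8],
    [0,-0.05,9.3],
    [0,-0.05,9.3]
  ],
  "gripper": [3,3,3,3,3,3]
}}

```text
t: 8.48
tcp_pos: [0.6093, -0.2274, 0.0535]
eef_rot: [-0.031, 3.141, -0.0]
wrist_force: [-0.2, -1.4, -1.0]
opening: 0.034
```

```bash
python3 st.py w6;python3 - <<'E'
from h import *
f=r.grab_frame("side");save("s6",cv2.resize(f["color"][230:380,280:440],None,fx=4,fy=4,interpolation=cv2.INTER_CUBIC))
E
```

```text
8.525 [ 0.6096 -0.2273  0.0538] [-0.0311  3.1407 -0.0008] [ 0.2302  0.7194  0.1523  1.6378 -0.1404  0.7942  2.0344] [-0.1343 -0.1328 -0.4965] 0.034502905196681644
```

View pics/w6.png

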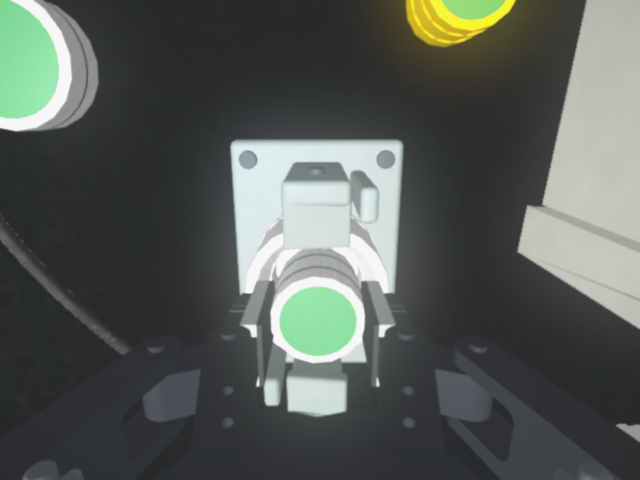

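View pics/s6.png

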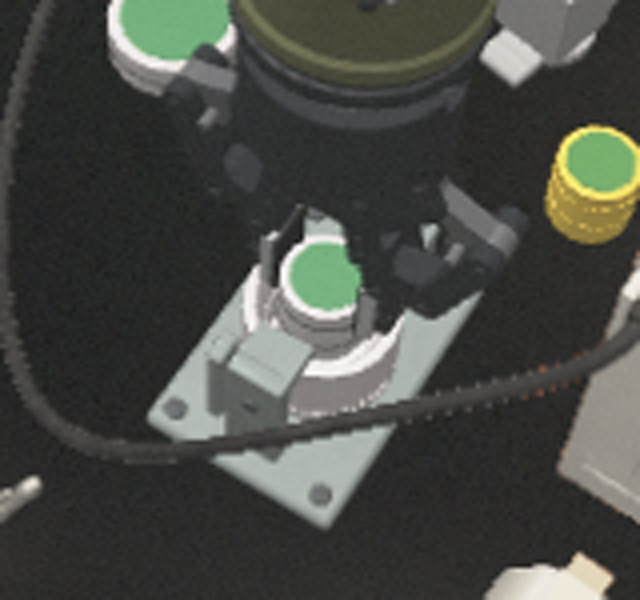

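Emit:
{"op": "arm_command", "data": {
  "dr": [
    [0,0,0],
    [0,0,0],
    [0,0,0],
    [0,0,0],
    [0,0,0],
    [0,0,0],
    [0,0,0]
  ],
  "travel": [
    [0,0,0.4],
    [0,0,0.4],
    [0,0,0.4],
    [0,0,0.4],
    [0,0,0.4],
    [0,0,-3],
    [0,0,-8]
  ],
  "gripper": [3,3,6,6,6,6,6]
}}

```text
t: 9.45
tcp_pos: [0.6085, -0.2263, 0.1326]
eef_rot: [0.032, -3.138, -0.002]
wrist_force: [0.4, -0.6, -0.0]
opening: 0.0597
```

```bash
python3 st.py w7;python3 - <<'E'
from h import *
import pickle
f=r.grab_frame("side");pickle.dump(f,open("s7.pkl","wb"));save("s7",cv2.resize(f["color"][230:380,280:440],None,fx=4,fy=4,interpolation=cv2.INTER_CUBIC))
E
```

```text
9.5 [ 0.612  -0.2281  0.141 ] [-0.0311  3.1338 -0.0047] [ 0.2183  0.6238  0.1726  1.5543 -0.1222  0.9658  2.0184] [ 2.3262 -1.2695  5.7622] 0.060274424587355636
```

View pics/w7.png

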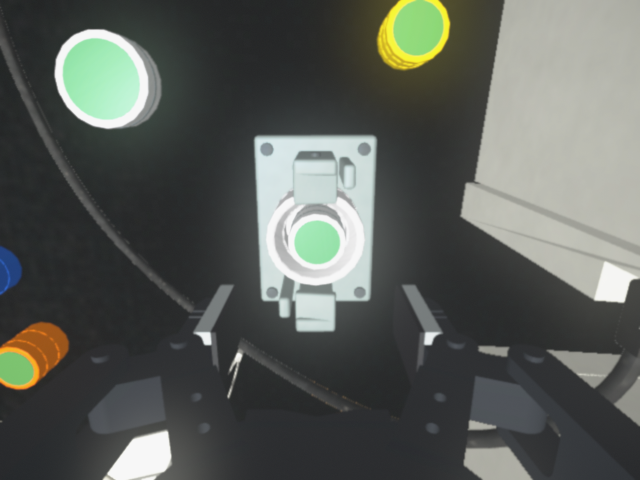

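View pics/s7.png

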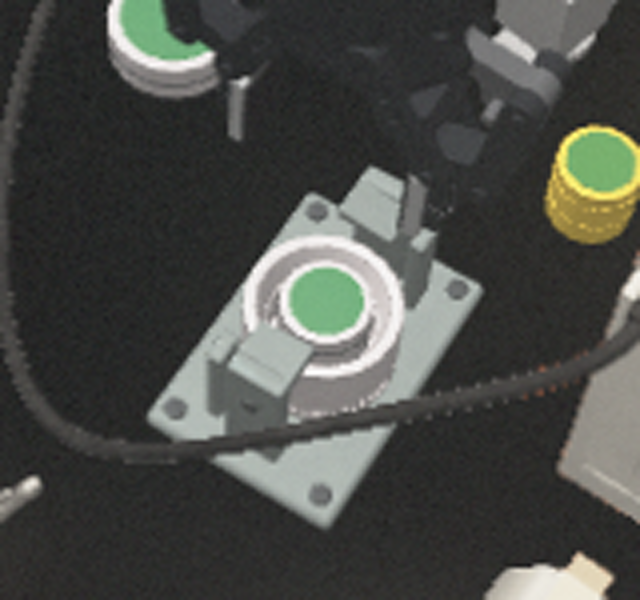

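Run:
```python
from h import *
import pickle
np.set_printoptions(precision=4,suppress=True)
f=pickle.load(open("w7.pkl","rb"));s=pickle.load(open("s7.pkl","rb"))
def cen(im,box):
    a,b,c,d=box;g=np.zeros(im.shape[:2],bool);s=im[a:b,c:d].astype(int);g[a:b,c:d]=(s[...,1]-s[...,0]>35)
    ys,xs=np.nonzero(g);return ys.mean(),xs.mean()
p=cen(f["color"],(205,280,280,355));q=cen(s["color"],(290,330,340,380));print(p,q)
print(tri([(f,p),(s,q)]),atz(f,p,.05),atz(s,q,.05))
save("w7c",cv2.resize(f["color"][130:340,250:385],None,fx=3,fy=2.85,interpolation=cv2.INTER_CUBIC))
```

```text
(np.float64(241.86107554417413), np.float64(316.71382842509604)) (np.float64(304.75416666666666), np.float64(361.2375))
(array([ 0.6096, -0.2265,  0.0513]), [0.00016466339175610128, 0.00016466339175604433]) [ 0.61   -0.2267  0.05  ] [ 0.6089 -0.2267  0.05  ]
```

View pics/w7c.png

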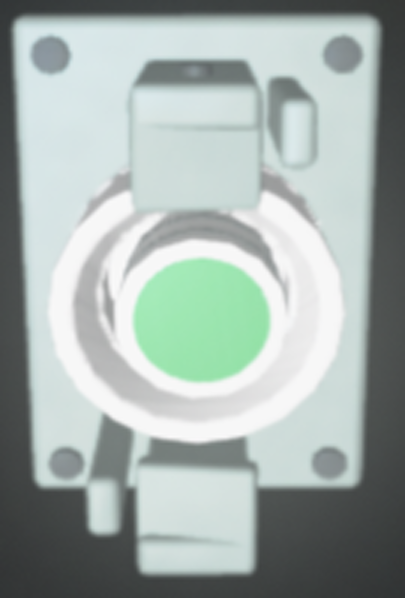

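Emit:
{"op": "arm_command", "data": {
  "dr": [
    [0,0,0],
    [0,0,0.1],
    [0,0,0.225],
    [0,0,0.225],
    [0,0,0.225],
    [0,0,0.225]
  ],
  "travel": [
    [5,0,-1],
    [10,0.1,-1],
    [15,0.2,-1],
    [18.5,0.2,-1],
    [19.6,0.2,-1],
    [19.6,0.2,-1]
  ],
  "gripper": [6,6,6,6,6,6]
}}

```text
t: 10.3
tcp_pos: [0.4139, -0.2289, 0.1435]
eef_rot: [0.322, 3.124, -0.0]
wrist_force: [-0.6, 0.3, -0.1]
opening: 0.0597
```

```bash
python3 st.py w8
```

```text
10.35 [ 0.4148 -0.2289  0.1434] [ 0.3202  3.1238 -0.0004] [ 0.2717  0.3861  0.25    2.017  -0.1372  0.7527  1.9708] [ 1.171  -0.1496  0.1891] 0.06011919882861696
```

View pics/w8.png

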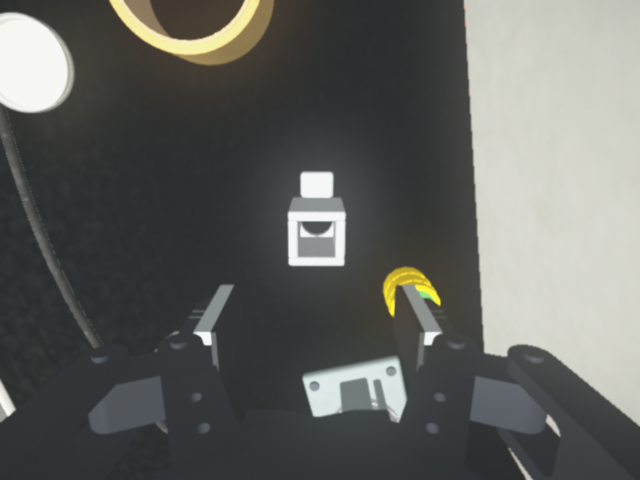

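Run:
```python
from h import *
import pickle
np.set_printoptions(precision=4,suppress=True)
f=pickle.load(open("w8.pkl","rb"))
save("w8c",cv2.resize(f["color"][160:280,260:380],None,fx=5,fy=5,interpolation=cv2.INTER_CUBIC))
c=np.array([atz(f,p,.054) for p in [(211.5,288.5),(211.5,345.5),(265.5,344.8),(265.5,288.8)]])
print(c.mean(0))
for i in range(4):
    d=c[(i+1)%4]-c[i];print(np.degrees(np.arctan2(d[1],d[0])),np.linalg.norm(d))
```

```text
[ 0.4161 -0.2297  0.054 ]
78.27002583426071 0.03519134133729321
-11.265473937922547 0.03572534535352918
-101.73075255560894 0.036044324071784706
167.3665527214846 0.03572812344119289
```

View pics/w8c.png

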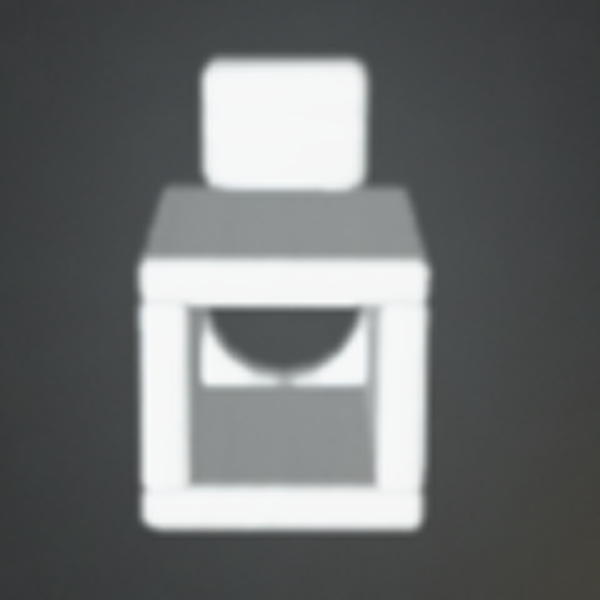

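Emit:
{"op": "arm_command", "data": {
  "dr": [
    [0,0,0],
    [0,0,0],
    [0,0,0],
    [0,0,0],
    [0,0,0],
    [0,0,0],
    [0,0,0],
    [0,0,0],
    [0,0,0],
    [0,0,0]
  ],
  "travel": [
    [-0.15,-0.08,4],
    [-0.15,-0.08,8],
    [-0.15,-0.08,10.5],
    [-0.15,-0.08,11.5],
    [-0.15,-0.08,11.5],
    [-0.15,-0.08,11.5],
    [-0.15,-0.08,11.5],
    [-0.15,-0.08,11.5],
    [-0.15,-0.08,11.5],
    [-0.15,-0.08,11.5]
  ],
  "gripper": [6,6,6,6,5,3,3,3,3,3],
  "newtons": 60
}}

```text
t: 11.6
tcp_pos: [0.4155, -0.2301, 0.0291]
eef_rot: [0.321, 3.123, -0.001]
wrist_force: [-0.4, 1.1, 6.1]
opening: 0.0352
```

```bash
python3 st.py w9
```

```text
11.65 [ 0.4155 -0.2301  0.0291] [ 0.3208  3.1232 -0.0009] [ 0.3358  0.5717  0.1746  2.1327 -0.2177  0.4514  2.0454] [0.6206 0.4    7.2153] 0.03503594155475009
```

View pics/w9.png

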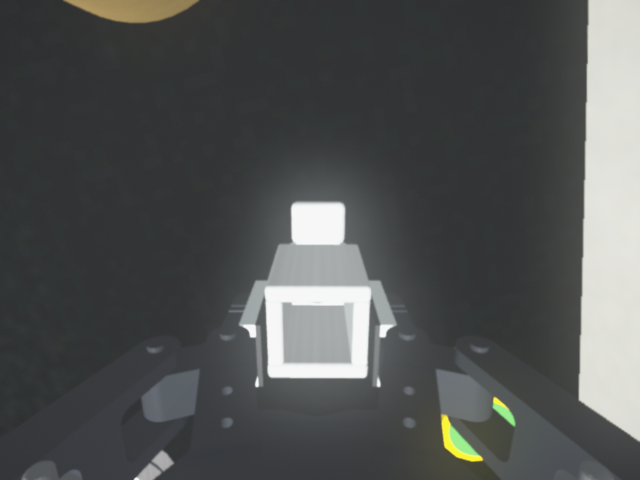

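Emit:
{"op": "arm_command", "data": {
  "dr": [
    [0,0,0],
    [0,0,0],
    [0,0,0.17],
    [0,0,0.35],
    [0,0,0.53],
    [0,0,0.71],
    [0,0,0.89],
    [0,0,1.07],
    [0,0,1.25],
    [0,0,1.25]
  ],
  "travel": [
    [0,0,-4],
    [0,0,-9],
    [-2,0.4,-12],
    [-6,1.3,-13],
    [-10,2.2,-13],
    [-14,3.1,-13],
    [-17,3.8,-13],
    [-18.9,4.2,-13],
    [-18.9,4.2,-13],
    [-18.9,4.2,-13]
  ],
  "gripper": [3,3,3,3,3,3,3,3,3,3]
}}

```text
t: 12.9
tcp_pos: [0.6081, -0.2267, 0.1576]
eef_rot: [-2.086, -2.347, 0.002]
wrist_force: [-0.7, -0.3, -1.2]
opening: 0.0348
```

```bash
python3 st.py w10; python3 -c "
from h import *
M=R.from_rotvec(r.get_obs()['eef_rot']).as_matrix();print(np.degrees(np.arctan2(M[1,0],M[0,0])))"
```

```text
12.95 [ 0.608  -0.2269  0.1579] [-2.0839 -2.35    0.0012] [-0.015   0.6692  0.5976  1.5402 -0.4108  1.0611  0.8049] [-0.1549  1.4783 -1.1025] 0.03468046430905763
96.86696403384497
```

View pics/w10.png

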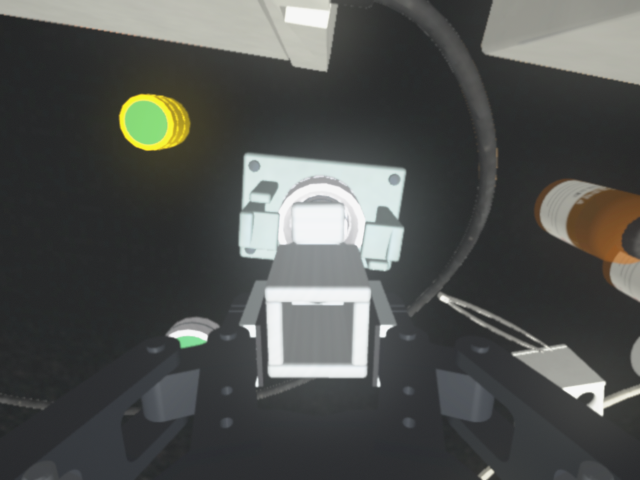

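Emit:
{"op": "arm_command", "data": {
  "dr": [
    [0,0,0.17],
    [0,0,0.36],
    [0,0,0.36],
    [0,0,0.36],
    [0,0,0.36]
  ],
  "travel": [
    [0,0.1,1],
    [0,0.15,3],
    [0,0.15,5],
    [0,0.15,5.5],
    [0,0.15,5.5]
  ],
  "gripper": [3,3,3,3,3]
}}

```text
t: 13.58
tcp_pos: [0.6097, -0.2272, 0.1035]
eef_rot: [-2.474, -1.936, -0.0]
wrist_force: [0.4, 0.5, -1.6]
opening: 0.0351
```

```bash
python3 st.py w11; python3 -c "
from h import *
M=R.from_rotvec(r.get_obs()['eef_rot']).as_matrix();print(np.degrees(np.arctan2(M[1,0],M[0,0])))
f=r.grab_frame('side');save('s11',cv2.resize(f['color'][220:370,280:440],None,fx=4,fy=4,interpolation=cv2.INTER_CUBIC))"
```

```text
13.625 [ 0.61   -0.2274  0.104 ] [2.4737 1.9355 0.0009] [-0.0462  0.7483  0.6622  1.5965 -0.5276  0.9814  0.5428] [ 0.5877  0.4345 -1.1694] 0.03502374756782289
76.08042824052175
```

View pics/w11.png

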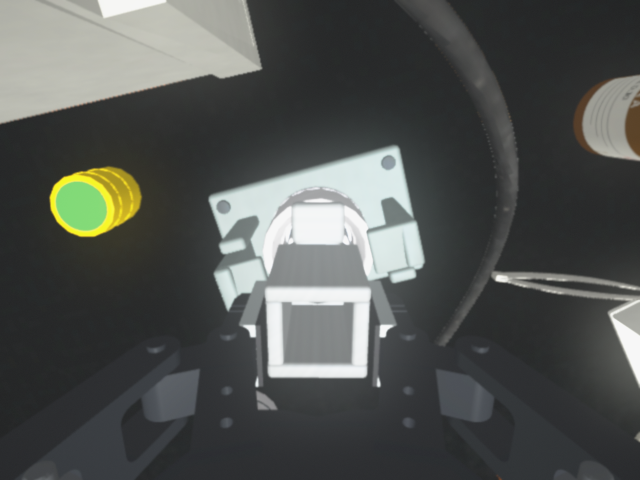

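View pics/s11.png

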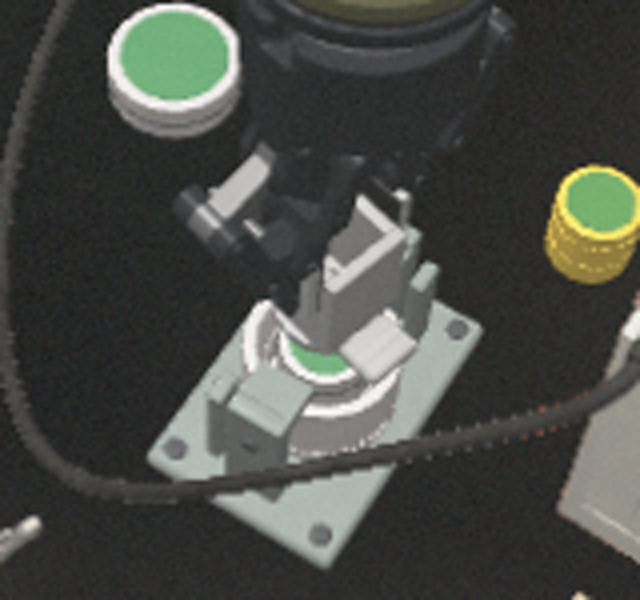

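Emit:
{"op": "arm_command", "data": {
  "dr": [
    [0,0,0],
    [0,0,0],
    [0,0,0],
    [0,0,0]
  ],
  "travel": [
    [0,0,1.0],
    [0,0,1.8],
    [0,0,2.3],
    [0,0,2.3]
  ],
  "gripper": [3,3,3,3]
}}

```text
t: 14.18
tcp_pos: [0.6098, -0.227, 0.0798]
eef_rot: [-2.475, -1.934, 0.0]
wrist_force: [0.2, 0.2, -1.5]
opening: 0.0349
```

Emit:
{"op": "arm_command", "data": {
  "dr": [
    [0,0,0],
    [0,0,0]
  ],
  "travel": [
    [0,0,0.2],
    [0,0,0.2]
  ],
  "gripper": [3,3]
}}

```text
t: 14.42
tcp_pos: [0.6099, -0.2272, 0.0792]
eef_rot: [2.475, 1.934, 0.001]
wrist_force: [-1.8, 0.3, 6.2]
opening: 0.0349
```

```bash
python3 st.py w12; python3 -c "
from h import *
f=r.grab_frame('side');save('s12',cv2.resize(f['color'][220:370,280:440],None,fx=4,fy=4,interpolation=cv2.INTER_CUBIC))"
```

```text
14.475 [ 0.6099 -0.2272  0.0792] [2.4749 1.9343 0.0009] [-0.0375  0.7742  0.6444  1.6198 -0.5495  0.9351  0.5599] [-2.5147  1.1526  4.9036] 0.034711617833094364
```

View pics/s12.png

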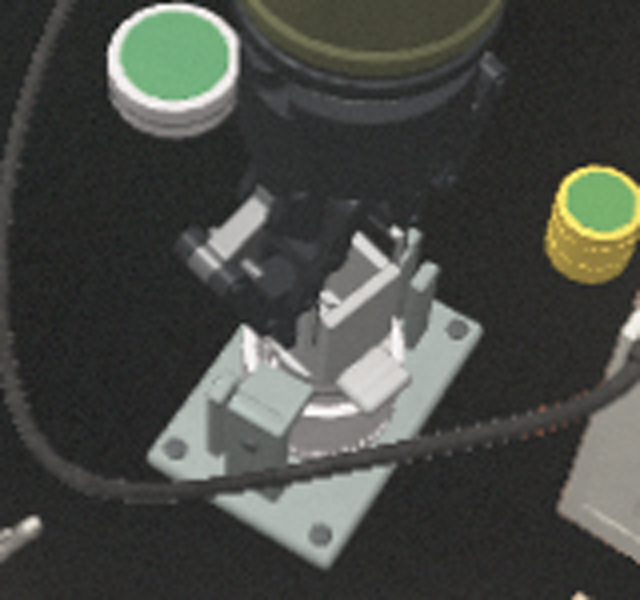

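View pics/w12.png

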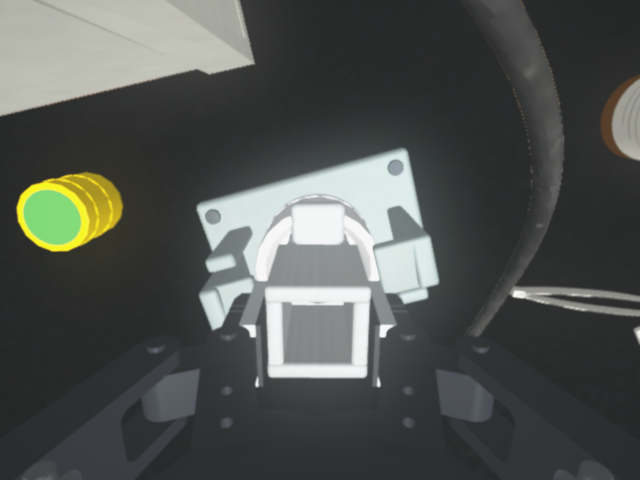

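Emit:
{"op": "arm_command", "data": {
  "dr": [
    [0,0,0.15],
    [0,0,0.3],
    [0,0,0.45],
    [0,0,0.6],
    [0,0,0.75],
    [0,0,0.9],
    [0,0,1.0],
    [0,0,1.0]
  ],
  "travel": [
    [0,0,-0.05],
    [0,0,-0.05],
    [0,0,-0.05],
    [0,0,-0.05],
    [0,0,-0.05],
    [0,0,-0.05],
    [0,0,-0.05],
    [0,0,-0.05]
  ],
  "gripper": [3,3,3,3,3,3,3,3]
}}

```text
t: 15.52
tcp_pos: [0.6101, -0.2274, 0.0792]
eef_rot: [3.098, 0.512, 0.001]
wrist_force: [-0.2, -0.6, 4.0]
opening: 0.0348
```

```bash
python3 st.py w13; python3 -c "
from h import *
o=r.get_obs();M=R.from_rotvec(o['eef_rot']).as_matrix();print(np.degrees(np.arctan2(M[1,0],M[0,0])),o['wrist_torque'])"
```

```text
15.575 [ 0.6101 -0.2274  0.0792] [3.0981 0.5144 0.0008] [-0.1541  0.8661  0.9084  1.6208 -0.7668  1.0456 -0.2536] [ 0.6413 -0.0448  3.8652] 0.0350115335143416
18.852547246444615 [-0.10491152  0.19777183 -0.03142395]
```

View pics/w13.png

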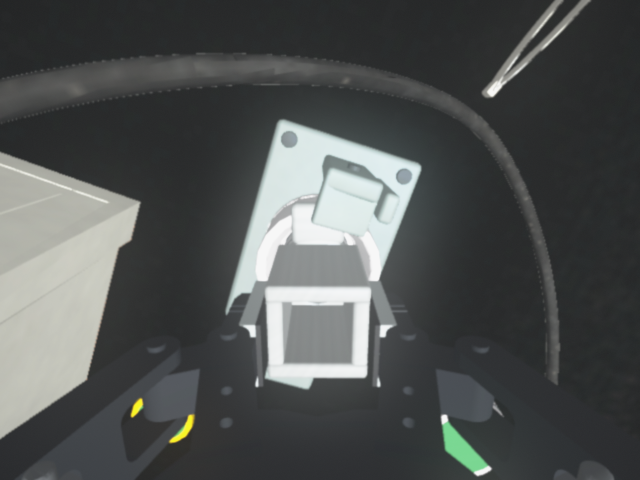

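Emit:
{"op": "arm_command", "data": {
  "dr": [
    [0,0,0.1],
    [0,0,0.2],
    [0,0,0.31],
    [0,0,0.31],
    [0,0,0.31]
  ],
  "travel": [
    [0,0,0],
    [0,0,0],
    [0,0,0],
    [0,0,0],
    [0,0,0]
  ],
  "gripper": [3,3,3,3,3]
}}

```text
t: 16.2
tcp_pos: [0.6101, -0.2273, 0.0792]
eef_rot: [3.141, 0.03, 0.001]
wrist_force: [-2.1, -0.6, 5.0]
opening: 0.0352
```

```bash
python3 st.py w14; python3 -c "
from h import *
o=r.get_obs();M=R.from_rotvec(o['eef_rot']).as_matrix();print(np.degrees(np.arctan2(M[1,0],M[0,0])),o['wrist_torque'])"
```

```text
16.25 [ 0.6101 -0.2273  0.0792] [3.1411 0.0291 0.0014] [-0.1817  0.899   0.9837  1.6214 -0.8275  1.0871 -0.5142] [0.3605 0.2177 4.9973] 0.03485762465497831
1.0612247124752952 [-0.01610197  0.1854043   0.00186816]
```

View pics/w14.png

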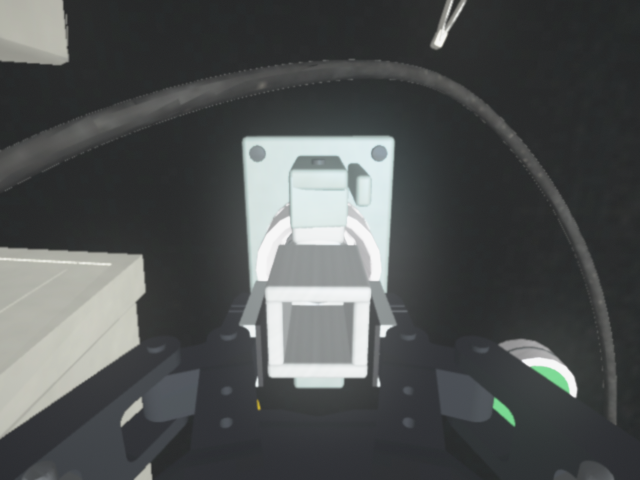

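Emit:
{"op": "arm_command", "data": {
  "dr": [
    [0,0,0],
    [0,0,0],
    [0,0,0],
    [0,0,0],
    [0,0,0],
    [0,0,0],
    [0,0,0],
    [0,0,0],
    [0,0,0]
  ],
  "travel": [
    [0,0,0],
    [0,0,0],
    [0,0,0],
    [0,0,0],
    [0,0,-2],
    [0,0,-6],
    [0,0,-10],
    [0,0,-13],
    [0,0,-13]
  ],
  "gripper": [6,6,6,6,6,6,6,6,6]
}}

```text
t: 17.38
tcp_pos: [0.6105, -0.2285, 0.2128]
eef_rot: [3.139, 0.026, 0.008]
wrist_force: [0.5, -0.2, -0.2]
opening: 0.0598
```

```bash
python3 st.py w15; python3 -c "
from h import *
import pickle
f=r.grab_frame('side');pickle.dump(f,open('s15.pkl','wb'));save('s15',cv2.resize(f['color'][220:370,280:440],None,fx=4,fy=4,interpolation=cv2.INTER_CUBIC))"
```

```text
17.425 [ 0.6101 -0.2276  0.2108] [3.1404 0.0261 0.0042] [-0.2115  0.7777  1.0822  1.4684 -0.697   1.3108 -0.6259] [-1.6808  0.3067 -0.4096] 0.05990114357330152
```

View pics/w15.png

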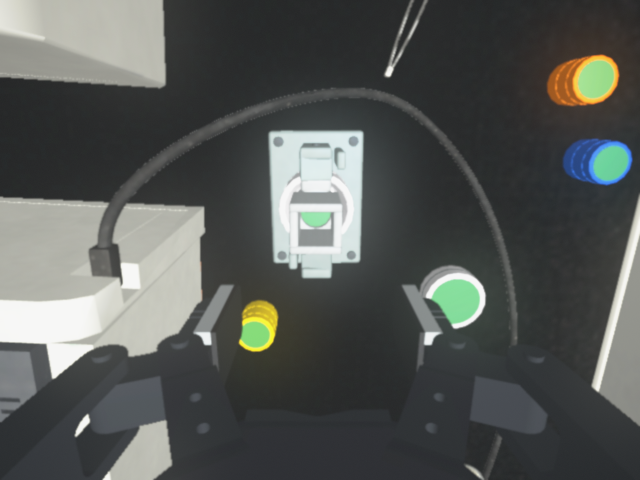

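View pics/s15.png

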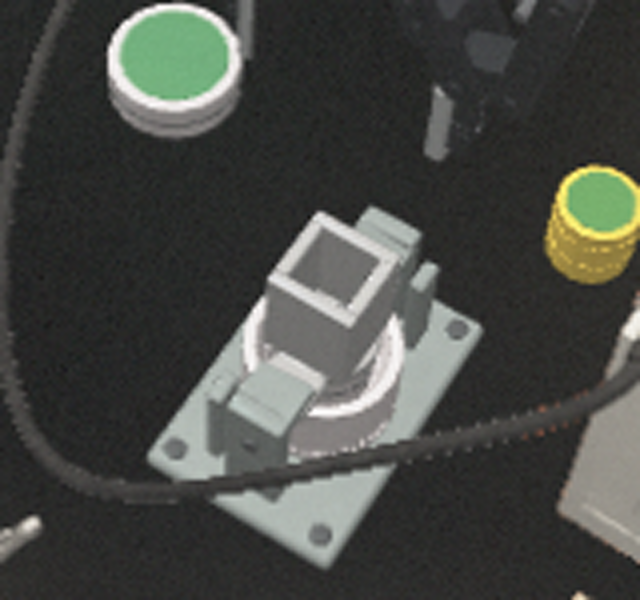

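Ring released and under the claws (wrist collar ~(228,315)). Numeric check, then hand in.

Run:
```python
from h import *
import pickle
np.set_printoptions(precision=4,suppress=True)
f=pickle.load(open("w15.pkl","rb"));s=pickle.load(open("s15.pkl","rb"))
si=lambda x,y:(220+(y+.5)/4-.5,280+(x+.5)/4-.5)
W=[(204,290),(204,341),(253.5,340.5),(253.5,290.5)]
c=np.array([atz(f,p,.104) for p in W]);print(c.mean(0))
for i in range(4):
    d=c[(i+1)%4]-c[i];print(np.degrees(np.arctan2(d[1],d[0])),np.linalg.norm(d))
print(proj(s,np.r_[c,[c.mean(0)]]), [si(*p) for p in [(320,212),(400,262),(348,325),(268,280)]])
cs=np.array([atz(s,si(*p),.104) for p in [(320,212),(400,262),(348,325),(268,280)]]);print(cs.mean(0))
for i in range(4):
    d=cs[(i+1)%4]-cs[i];print(np.degrees(np.arctan2(d[1],d[0])),np.linalg.norm(d))
mw=np.mean(W,0);print(tri([(f,mw),(s,np.mean([si(*p) for p in [(320,212),(400,262),(348,325),(268,280)]],0))]))
print("wide",[(x["point"],x["confidence"],atz(s,x["point"],0)) for x in r.pinpoint("side","wide_cell")[:1]], r.get_obs()['t'])
```

```text
[ 0.6097 -0.2276  0.104 ]
-89.07467353761638 0.03392886939221619
-178.6377659340131 0.03486858655798608
90.9035036996894 0.0345096340006722
0.4077301501587223 0.034855851061614845
[[301.679  366.2572]
 [290.0892 345.9301]
 [272.6544 358.5877]
 [283.9612 378.985 ]
 [286.9669 362.4435]] [(272.625, 359.625), (285.125, 379.625), (300.875, 366.625), (289.625, 346.625)]
[ 0.6091 -0.2268  0.104 ]
87.56624265456337 0.03508466764689854
-3.1442111593276003 0.032387676189224245
-88.74075729403172 0.033277012636599476
-179.98739468673566 0.034560069149105054
(array([ 0.6094, -0.2272,  0.1034]), [0.000559521418565446, 0.0005595214185655717])
wide [([237.2, 323.4], 0.68, array([ 0.509, -0.366,  0.   ]))] 17.525
```

Ring centred at (0.6094, -0.2272), collar top at z 0.103, yaw about 1° (fixture 1.2°). The wide cell has not moved.

```bash
python3 -c "
from h import *
print(r.hand_in())"
```

```text
the job is handed in; nothing more can be done
None
```

I dropped the narrow silver filter cell, glass up, into the barrel. Then I set the ring on it with its ears at 75° in the gaps, turned it 75° clockwise to home, let go and backed off. I handed the job in at about 17.5 s; hand-in gives no verdict.

My last checks, from the wrist and side cameras:
- **Filter:** its top was at z 0.051 (0.050 expected when seated), about 1 mm off the barrel axis. I measured this before the ring went on.
- **Ring:** it is within 1 mm of the axis, and its collar top is at z 0.103 (0.104 expected). The wrist view put its turn within about 1° of the fixture's x. The side view's four edges scattered from about 3° short of it to 4° past, well inside the 17° limit.
- **Wide cell:** the gripper never went near it. The network put it within about 6 mm of its first position, which is roughly the network's own error.

No check failed. The gripper read about 1 to 2 mm less than the 36 mm width of both the filter and the collar; I took that as a gauge offset, since both lifted and held normally.

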